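Fetch the bearing hemmed in on the storage board

TASK

On the green storage board a ball bearing lies hemmed in by a jar of screws, a black gauge case and a small dark bottle. Without moving the bearing yet, stand all three upright on the blue side mat; then fit the bearing flat over the spigot of the red stand while they wait there, and finally stand each of the three back upright on the very spot of the board where it stood at the start. Tip nothing over and leave the tape measure, the carton and the orange oil filter alone.

Things in the scene. Friction and masses are not known exactly. Their poses are not given: they have to be found in the camera images.
- board: Fixed green board, 150 (x) x 195 (y) x 6 mm thick. Origin: centre of its underside; z up, +x towards the pale lip (8 mm wide, top at 16 mm) along its far edge. White circles outline the spots, in its frame: bearing at (30, 0) mm; the three others at (-31, 0), (30, 61), (30, -61) mm, which one where changes every time. Board, mat and stand also exchange places from start to start.
- side_mat: Fixed blue mat, 220 (x) x 150 (y) x 4 mm thick, empty at the start; the side area. Origin: centre of its underside, z up. There is room for the three things in a row along its x, about 70 mm apart. A thing counts as on it when the centre of its foot is above the mat.
- bearing_stand: Fixed round red base, 90 mm across, 8 mm thick, with a slim upright steel spigot in its middle: 12 mm diameter with a rounded tip, top 32 mm above the worktop. Origin: centre of its underside, z up.
- ball_bearing: Loose sealed ball bearing (steel rings, black seal between), a flat ring of 52 mm outer diameter, 29 mm bore, 15 mm high, about 0.18 kg, lying flat on the board between the three taller things. Origin: centre of its underside, z along its axis. Seated, its underside lies on the red base, 8 mm above the worktop.
- screw_jar: Loose closed jar of screws, of clear, hardly visible glass, with a pale tin lid: grip the glass, 62 mm diameter up to 78 mm above its foot; lid 56 mm diameter up to 88 mm; about 0.33 kg. Origin: centre of its foot, z up.
- feeler_box: Loose narrow black case of feeler gauges, standing upright: 40 (x) x 28 (y) x 98 mm high, about 0.12 kg. Origin: centre of its foot, z up, x and y square to its faces.
- brake_bottle: Loose small dark plastic bottle with a pale label and a grey screw cap: body 37 mm diameter up to 56 mm above its foot, cap 21 mm diameter up to 68 mm; about 0.14 kg. Origin: centre of its foot, z up.
- tape_measure: Bystander: yellow tape measure, 34 x 76 x 60 mm, beyond the work. Origin: centre of its underside. Not to be touched.
- plug_carton: Bystander: small pale carton, 48 x 84 x 50 mm, beyond the work. Origin: centre of its underside. Not to be touched.
- oil_filter: Bystander: orange-red round oil filter can, 71 mm across, 86 mm high, at the right of the work. Origin: centre of its underside. Not to be touched.

How it is judged (in metres and radians):
On the way, in this order (a step that is already met when the one before it is completed fails the run):
1. jar, case and bottle all stand upright and released on the side mat, the bearing not yet moved (under 30 mm) (x of screw_jar in the frame of side_mat between -0.11 and 0.11 m and y of screw_jar in the frame of side_mat between -0.075 and 0.075 m and z of each of screw_jar, feeler_box, brake_bottle in the frame of side_mat below 0.009 m and angle between each of screw_jar, feeler_box, brake_bottle's own z axis and vertical below 0.12 rad and linear speed of each of screw_jar, feeler_box, brake_bottle below 0.03 m/s and x of feeler_box in the frame of side_mat between -0.11 and 0.11 m and y of feeler_box in the frame of side_mat between -0.075 and 0.075 m and x of brake_bottle in the frame of side_mat between -0.11 and 0.11 m and y of brake_bottle in the frame of side_mat between -0.075 and 0.075 m and contact force between the fingers and screw_jar below 0.1 N and contact force between the fingers and feeler_box below 0.1 N and contact force between the fingers and brake_bottle below 0.1 N and distance of ball_bearing from where it was at the start of the episode below 0.03 m), for 0.2 s.
2. the bearing lies flat over the spigot on the red base, released, while the three still stand on the mat (horizontal distance between ball_bearing and bearing_stand below 0.0095 m and z of ball_bearing in the frame of bearing_stand below 0.0115 m and angle between ball_bearing's own z axis and vertical below 0.08 rad and linear speed of each of ball_bearing, screw_jar, feeler_box, brake_bottle below 0.03 m/s and x of screw_jar in the frame of side_mat between -0.11 and 0.11 m and y of screw_jar in the frame of side_mat between -0.075 and 0.075 m and z of each of screw_jar, feeler_box, brake_bottle in the frame of side_mat below 0.009 m and angle between each of screw_jar, feeler_box, brake_bottle's own z axis and vertical below 0.12 rad and x of feeler_box in the frame of side_mat between -0.11 and 0.11 m and y of feeler_box in the frame of side_mat between -0.075 and 0.075 m and x of brake_bottle in the frame of side_mat between -0.11 and 0.11 m and y of brake_bottle in the frame of side_mat between -0.075 and 0.075 m and contact force between the fingers and screw_jar below 0.1 N and contact force between the fingers and feeler_box below 0.1 N and contact force between the fingers and brake_bottle below 0.1 N and contact force between the fingers and ball_bearing below 0.1 N), for 0.2 s.
At the end, for the whole second after the job is handed in: The bearing lies flat on the red base with the spigot through it (centre within 9.5 mm of the spigot's axis, underside within 3.5 mm of the base); jar, case and bottle each stand upright within 15 mm of where they stood at the start; all released and at rest (horizontal distance between ball_bearing and bearing_stand below 0.0095 m and z of ball_bearing in the frame of bearing_stand below 0.0115 m and angle between ball_bearing's own z axis and vertical below 0.08 rad and linear speed of ball_bearing below 0.03 m/s and distance of each of screw_jar, feeler_box, brake_bottle from where it was at the start of the episode below 0.015 m and angle between each of screw_jar, feeler_box, brake_bottle's own z axis and vertical below 0.1 rad and linear speed of each of screw_jar, feeler_box, brake_bottle below 0.02 m/s); the robot touches nothing.
It fails at once if the tape measure is moved (more than 20 mm) (distance of tape_measure from where it was at the start of the episode above 0.02 m).
It fails at once if the carton is moved (more than 20 mm) (distance of plug_carton from where it was at the start of the episode above 0.02 m).
It fails at once if the oil filter is moved (more than 20 mm) (distance of oil_filter from where it was at the start of the episode above 0.02 m).
It fails at once if the jar, the case or the bottle is tipped over (angle between any of screw_jar, feeler_box, brake_bottle's own z axis and vertical above 0.6 rad).
It also fails if it takes over 136 s, if anything falls off the work surface, if the arm or the gripper's body presses on something with over 40 N, if the wrist force passes 120 N, or if a joint passes its speed limit or range.

ROBOT

A 6-joint arm with a two-finger parallel gripper is mounted at the origin on a cart in front of the work surface, level with it; the furniture and walls round the work are solid. World frame = base frame: x ahead of the robot, y to its left, z up, the work surface at z = 0. Lengths are in m, angles in degrees, forces in N, time in s.
With the tool pointing down it reaches from about 0.35 to 0.875 m from the base axis. Payload 4.2 kg.
Tool frame: the origin (TCP) lies on the front face of the gripper's body, between the roots of the fingers; the fingertips stand finger_overhang ahead of it and the grasp point (between the pads) lies 51 mm ahead of it (finger_overhang is the distance from the TCP to the fingertips, in m); z points along the fingers, y is the line along which they close (so a half turn about z gives the same grasp; the last joint's range is limited). The gripper opens to 87 mm and grips with 3 to 60 N. Pads are 19 mm wide; open, the fingers measure 117 mm over their backs; the gripper's body (75 mm by 190 mm) begins 51 mm behind the grasp point.
Start: joints at [-60.928, 22.042, 0.453, 0, -68.411, -14.817], TCP at [0.154, -0.606, 0.292] pointing down, gripper open.
Joint ranges: [-179.83, 179.83], [-69.29, 118.12], [-61.27, 80.66], [-181.25, 117.63], [-171.15, -9.14], [-177.46, 177.46]. Speed limits (degrees/s): [159.86, 159.86, 180, 180, 180, 180].

INTERFACE

Orientations are given as a 3x3 rotation matrix whose columns are the frame's x, y, z axes.
In Python, from station import sense, capture, camera_model, finish_job, finger_overhang gives the robot as it stands. The module is installed in compiled form; this text tells all that it offers.
- The arm moves only by the tool jog_arm, never from a script. Its argument "rows" is a list that holds one entry, the list of rows, each a list of 4 numbers: the shift along the tool's x, y, z in m, then the turn about the tool's z in rad. A call has 1 to 20 rows; each row shifts and turns the commanded pose from where the row before left it, along the tool's axes as they then stand; what a row does not reach is not made up. A row lasts 1/8 s, in which the tool goes at most 62.5 mm and 10.7 degrees, less where a joint would pass 70% of its speed; a pose out of reach is approached as far as the arm can. A call is refused whole if a number of a shift passes 0.0625 or a number of a turn 0.188, either way. A call with a gripper value outside its range is refused whole. "claw" is the opening, from 0 (shut) to 1 (fully open), set as the call begins (left out, the last holds). The fingers move at their own pace and stop on an object; the grip force is fixed at half the most. Time passes only in rows, so rows that do not move let the fingers close. It gives the time, the measured TCP pose, the force, the opening and the grip force at its end, in the units of the state.
- sense(): the state, without advancing time (a new reading comes with each control period).
- capture(name): name is "scene" or "top" or "wrist"; returns the picture (400x640x3 uint8, red, green, blue); there is no depth.
- camera_model(name): a dict with "fovy" (degrees; the focal length in pixels is half the picture's height over the tangent of half this angle, whatever the lens; pixels are square), "cx", "cy" (the principal point, pixels), "eye" and "rotation" of the camera in the world. Camera axes: x right, y down, z forward; pixel columns grow to the right and rows downward; lengths in m; the calibration is good to about 2 mm. A picture is of the moment at which its call begins: read the wrist's pose just before it. camera_model takes no time and is no camera call; for the wrist camera it gives the pose at the moment of the call.
- finish_job(): hands the job in; it is judged then, once.
The state is a dict: "time_s": time; "joints": joint angles; "joint_velocities": joint speeds; "effort": joint torques, N m; "tcp_pos": TCP position; "ee_rot": TCP orientation; "wrist_force": force on the tool from outside, world axes, zero at the start; "moment": the same for the moment, N m; "gripper_width": opening from 0.0 (shut) to 1.0 (fully open); "gripper_force": force on a finger pad.
Only numpy, scipy, OpenCV 4.12 (cv2) and the standard library are available. Lean on these libraries where they do the work, as an engineer would, in place of code of your own. Each camera call takes 0.05 s, during which the arm holds its last target. There are 200 camera calls.

## Working session

There is one attempt and no reset: what is moved stays moved. The work goes in short steps, Python scripts to look and compute and a tool call to move; the robot and the scene stay as the last step left them, time stands still between calls to the robot, and variables do not carry over. Pictures are saved under pics/ and viewed, at most 14 in all, crops included, and the job is handed in when it is done.

Besides the shell and the picture viewer there is one more tool, called as a command line: name --argument value ..., lists and objects as JSON in quotes. jog_arm: Moves the arm, as the interface text tells. Its arguments: {"type":"object","properties":{"rows":{"type":"array"},"claw":{"type":"number"}},"required":["rows"]}

```bash
mkdir -p pics; python3 - <<'E'
from station import *
import cv2,json,numpy as np
s=sense();print({k:np.round(v,3).tolist() for k,v in s.items()},finger_overhang)
for n in("scene","top"):
    m=camera_model(n);print(n,{k:np.round(v,4).tolist() for k,v in m.items()})
    cv2.imwrite(f"pics/{n}0.png",capture(n)[:,:,::-1])
E
```

```text
{'time_s': 0.0, 'joints': [-60.929, 22.091, 0.379, -0.031, -68.41, -14.818], 'joint_velocities': [-0.041, -0.028, -0.043, -0.064, 0.026, -0.068], 'effort': [0.0, -39.067, 18.741, 4.22, 0.011, -0.0], 'tcp_pos': [0.154, -0.605, 0.291], 'ee_rot': [[-0.969, -0.246, -0.001], [-0.246, 0.969, 0.002], [0.0, 0.002, -1.0]], 'wrist_force': [-0.331, -0.185, 0.304], 'moment': [-0.033, 0.018, 0.005], 'gripper_force': 0.0, 'gripper_width': 0.998} 0.0697
scene {'fovy': 50.5489, 'cx': 321.031, 'cy': 195.1432, 'eye': [-0.153, 0.6245, 0.7579], 'rotation': [[-0.661, -0.4318, 0.6136], [-0.7502, 0.3659, -0.5507], [0.0133, -0.8244, -0.5659]]}
top {'fovy': 42.7865, 'cx': 314.4427, 'cy': 202.8413, 'eye': [0.5203, -0.0949, 1.4423], 'rotation': [[0.0153, -0.9958, 0.0902], [-0.9999, -0.0154, -0.0002], [0.0015, -0.0901, -0.9959]]}
```

View pics/top0.png

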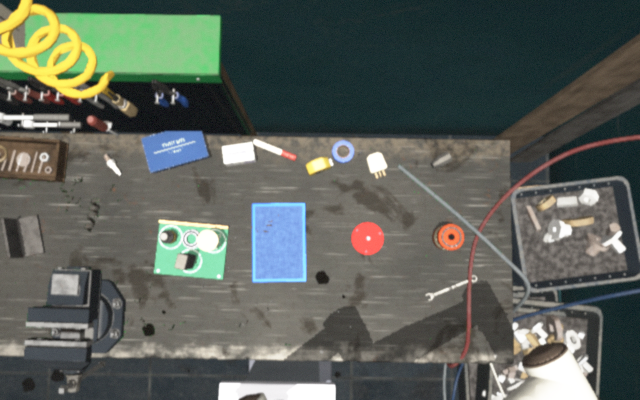

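View pics/scene0.png

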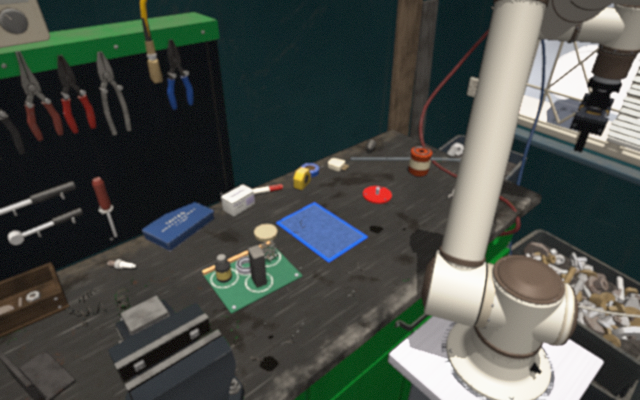

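The top view shows the board around (191,249), the mat at (278,242) and the stand at (367,239). The bottle is at (168,237), the jar lid at (208,240), the case at (186,261) and the bearing at (190,239). Next I'll measure coarsely and go look from near.

```bash
cat > h.py <<'E'
from station import *
import cv2,numpy as np
def ray(m,u,v,z,H=400):
    f=H/2/np.tan(np.radians(m["fovy"])/2)
    d=np.array(m["rotation"])@[(u-m["cx"])/f,(v-m["cy"])/f,1]
    e=np.array(m["eye"]);return e+d*(z-e[2])/d[2]
def proj(m,p,H=400):
    f=H/2/np.tan(np.radians(m["fovy"])/2)
    c=np.array(m["rotation"]).T@(np.array(p)-m["eye"]);return np.array([f*c[0]/c[2]+m["cx"],f*c[1]/c[2]+m["cy"]])
def hsv(im,lo,hi):return cv2.inRange(cv2.cvtColor(im,cv2.COLOR_RGB2HSV),np.array(lo),np.array(hi))
def big(mask,n=1):
    c,_=cv2.findContours(mask,cv2.RETR_EXTERNAL,cv2.CHAIN_APPROX_NONE);return sorted(c,key=cv2.contourArea)[::-1][:n]
def onplane(m,c,z):return np.array([ray(m,*p,z)[:2] for p in c.reshape(-1,2)],np.float32)
def rect(m,c,z):return cv2.minAreaRect(onplane(m,c,z)*1000)
def local(T):  # world delta for the tool
    s=sense();R=np.array(s["ee_rot"]);return R.T@(np.array(T)-s["tcp_pos"])
E
python3 - <<'E'
from h import *
im=cv2.imread("pics/top0.png")[:,:,::-1].copy();m=camera_model("top")
g=hsv(im,(60,80,60),(90,255,255));g[:200]=0;g[:,250:]=0
b=hsv(im,(100,120,80),(125,255,255));b[:195]=0;b[:,:240]=0;b[:,320:]=0
r=hsv(im,(0,170,120),(6,255,255));r[:,:340]=0;r[:,395:]=0;r[:200]=0
print("board",rect(m,big(g)[0],.006),"mat",rect(m,big(b)[0],.004))
print("stand",cv2.minEnclosingCircle(onplane(m,big(r)[0],.008)*1000))
for n,u,v,z in[("bottle",168,237,.074),("jar",208,240,.094),("case",186,261,.1),("bearing",190,239,.021)]:print(n,ray(m,u,v,z).round(3))
c=camera_model("wrist");s=sense();R=np.array(s["ee_rot"]);print("cam in tool",R.T@(c["eye"]-np.array(s["tcp_pos"])),R.T@c["rotation"],c["fovy"])
E
```

```text
board ((484.85845947265625, 251.01214599609375), (196.1182098388672, 92.31590270996094), 86.51630401611328) mat ((630.5712890625, 64.008056640625), (44.23493957519531, 91.48980712890625), 46.19955062866211)Traceback (most recent call last):
  File "<stdin>", line 7, in <module>
IndexError: list index out of range
```

```bash
python3 - <<'E'
from h import *
im=cv2.imread("pics/top0.png")[:,:,::-1].copy();m=camera_model("top")
H=cv2.cvtColor(im,cv2.COLOR_RGB2HSV)
for p in[(278,242),(253,242),(360,245),(160,270)]:print(p,H[p[1],p[0]],im[p[1],p[0]])
b=hsv(im,(95,120,60),(125,255,255));b[:195]=0;b[:,:240]=0;b[:,315:]=0
b=cv2.morphologyEx(b,cv2.MORPH_CLOSE,np.ones((5,5)))
r=hsv(im,(0,150,80),(8,255,255))|hsv(im,(172,150,80),(180,255,255));r[:,:340]=0;r[:,395:]=0;r[:200]=0;r[280:]=0
g=hsv(im,(60,80,40),(90,255,255));g[:215]=0;g[:,250:]=0;g[300:]=0
c=np.vstack(big(g,9));print("board",rect(m,c,.006))
print("mat",rect(m,big(b)[0],.004))
print("stand",cv2.minEnclosingCircle(onplane(m,big(r)[0],.008)*1000))
for n,u,v,z in[("bottle",168,237,.074),("jar",208,240,.094),("case",186,261,.1),("bearing",190,239,.021)]:print(n,ray(m,u,v,z).round(3))
c=camera_model("wrist");s=sense();R=np.array(s["ee_rot"]);print("cam in tool",R.T@(c["eye"]-np.array(s["tcp_pos"])),R.T@c["rotation"],c["fovy"])
E
```

```text
(278, 242) [108 112 241] [135 176 241]
(253, 242) [ 98 112 255] [143 226 255]
(360, 245) [  2 157 255] [255 106  98]
(160, 270) [ 75  71 237] [171 237 204]
board ((508.00982666015625, 249.23951721191406), (195.5308380126953, 138.3082275390625), 85.693603515625)
mat ((537.7167358398438, 31.101057052612305), (221.62876892089844, 94.83643341064453), 1.5067013502120972)
stand ((552.8792724609375, -244.55442810058594), 45.76580047607422)
bottle [0.546 0.295 0.074]
jar [0.54  0.184 0.094]
case [0.484 0.238 0.1  ]
bearing [0.543 0.249 0.021]
cam in tool [ 0.07003836  0.00036107 -0.09195384] [[ 5.68222233e-04 -9.65751582e-01 -2.59467840e-01]
 [ 9.99999702e-01  6.84487476e-04 -3.57742985e-04]
 [ 5.23093340e-04 -2.59467559e-01  9.65751682e-01]] 63.437123732874994
```

```bash
python3 - <<'E'
from h import *
s=sense();R=np.array(s["ee_rot"]);a=np.array([.46,-.25,.32]);b=np.array([.475,.25,.33])
print(R.T@(a-s["tcp_pos"]),R.T@(b-a))
E
```

```text
[-0.38422058  0.26915212 -0.02823872] [-0.13758923  0.48094847 -0.00909807]
```

jog_arm --rows '[[[-0.0384, 0.0269, -0.0028, 0], [-0.0384, 0.0269, -0.0028, 0], [-0.0384, 0.0269, -0.0028, 0], [-0.0384, 0.0269, -0.0028, 0], [-0.0384, 0.0269, -0.0028, 0], [-0.0384, 0.0269, -0.0028, 0], [-0.0384, 0.0269, -0.0028, 0], [-0.0384, 0.0269, -0.0028, 0], [-0.0384, 0.0269, -0.0028, 0], [-0.0384, 0.0269, -0.0028, 0], [-0.0138, 0.0481, -0.0009, 0], [-0.0138, 0.0481, -0.0009, 0], [-0.0138, 0.0481, -0.0009, 0], [-0.0138, 0.0481, -0.0009, 0], [-0.0138, 0.0481, -0.0009, 0], [-0.0138, 0.0481, -0.0009, 0], [-0.0138, 0.0481, -0.0009, 0], [-0.0138, 0.0481, -0.0009, 0], [-0.0138, 0.0481, -0.0009, 0], [-0.0138, 0.0481, -0.0009, 0]]]'

```text
time_s: 2.6
tcp_pos: [0.4748, 0.2513, 0.329]
ee_rot: [[-0.969, -0.247, -0.0], [-0.247, 0.969, -0.0], [0.001, -0.0, -1.0]]
wrist_force: [0.6, 0.4, -0.1]
gripper_width: 0.997
gripper_force: 0.0
```

jog_arm --rows '[[[0, 0, 0, 0.0808], [0, 0, 0, 0.0808], [0, 0, 0, 0.0808], [0, 0, 0, 0.0808], [0, 0, 0, 0], [0, 0, 0, 0], [0, 0, 0, 0]]]'

```text
time_s: 3.48
tcp_pos: [0.4751, 0.2497, 0.3291]
ee_rot: [[-0.997, 0.074, -0.0], [0.074, 0.997, -0.0], [0.0, -0.0, -1.0]]
wrist_force: [-0.5, 0.7, -0.4]
gripper_width: 1.0
gripper_force: 0.0
```

```bash
python3 - <<'E'
from h import *
import pickle
m=camera_model("wrist");im=capture("wrist")
pickle.dump((m,im),open("w1.pkl","wb"));cv2.imwrite("pics/w1.png",im[:,:,::-1])
s=sense();print(s["time_s"],s["tcp_pos"],s["ee_rot"],s["joints"])
E
```

```text
3.525 [0.47514849 0.24966601 0.3292204 ] [[-9.97262600e-01  7.39411804e-02 -9.46548374e-05]
 [ 7.39411858e-02  9.97262602e-01 -5.48989720e-05]
 [ 9.03364347e-05 -6.17475825e-05 -9.99999994e-01]] [ 4.50394824e+01  1.19707471e+01 -8.45836787e+00 -1.72316892e-03
 -6.95769430e+01 -1.39279269e+02]
```

View pics/w1.png

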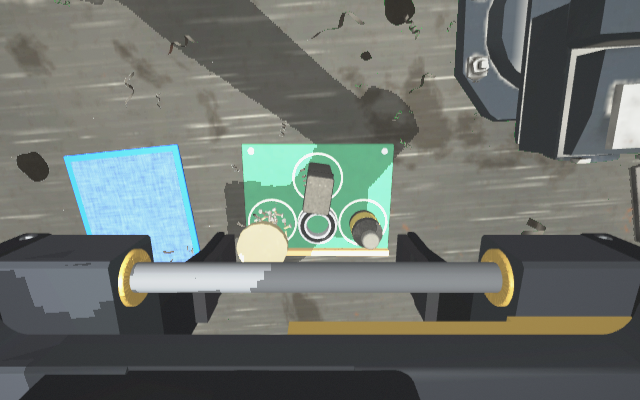

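The wrist view has the board corners at (243,145) and (394,145), with the lip at row 252. The case stands at (317,190), the jar lid at (262,243), the bearing at (317,226) and the bottle at (366,232). The mat is at left with corners (65,157) and (178,145).

```bash
python3 - <<'E'
from h import *
import pickle
m,im=pickle.load(open("w1.pkl","rb"));s=sense()
H=cv2.cvtColor(im,cv2.COLOR_RGB2HSV)
print(H[160,260],H[220,130],H[140,300],H[160,380],H[243,262],H[205,317])
g=hsv(im,(60,60,40),(90,255,255));g[:130]=0;g[:,:200]=0;g[:,420:]=0;g[250:]=0
h=cv2.convexHull(np.vstack(big(g,10)));w=onplane(m,h,.006)*1000
print("hull",cv2.approxPolyDP(h,4,True).reshape(-1,2).tolist());print("rect",cv2.minAreaRect(w))
b=hsv(im,(90,60,60),(125,255,255));b[:130]=0;b[:,210:]=0;b[262:]=0
h=cv2.approxPolyDP(cv2.convexHull(big(b)[0]),4,True);print("mat",h.reshape(-1,2).tolist(),(onplane(m,h,.004)*1000).round().tolist())
# lid: bright, low-saturation yellowish; bearing; case top
l=hsv(im,(15,20,150),(35,110,255));l[:,:230]=0;l[:,292:]=0;l[:215]=0;l[264:]=0
c=big(l)[0];print("lid",cv2.minEnclosingCircle(onplane(m,c,.094)*1000),cv2.boundingRect(c))
E
python3 - <<'E'
import cv2
im=cv2.imread("pics/w1.png");cv2.imwrite("pics/w1c.png",cv2.resize(im[135:275,230:410],None,fx=4,fy=4,interpolation=cv2.INTER_CUBIC))
E
```

```text
[ 80  89 244] [ 99  75 247] [ 27  20 138] [ 74 104 177] [ 26  39 239] [ 25  24 178]
hull [[404, 142], [387, 247], [289, 247], [246, 225], [242, 144]]
rect ((507.7549133300781, 256.3162841796875), (206.73345947265625, 146.57826232910156), 85.81704711914062)
mat [[177, 144], [197, 253], [185, 261], [153, 261], [86, 234], [63, 156]] [[427.0, 77.0], [578.0, 77.0], [589.0, 58.0], [585.0, 13.0], [539.0, -70.0], [432.0, -72.0]]
lid ((533.9393920898438, 189.74073791503906), 32.45474624633789) (236, 216, 56, 46)
```

View pics/w1c.png

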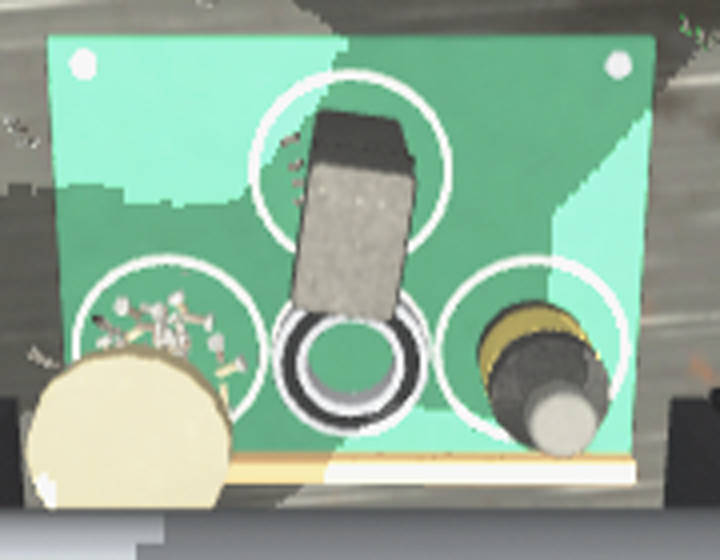

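```bash
python3 - <<'E'
from h import *
import pickle
m,im=pickle.load(open("w1.pkl","rb"))
P=lambda u,v,z:ray(m,230+u/4,135+v/4,z)[:2]*1000
for n,u,v in[("case",350.5,168),("jar",170,352),("bottle",533,352)]:print("spot",n,P(u,v,.006).round(1))
print("bearing",P(351,361,.021).round(1), "edges y",P(274,355,.02),P(428,355,.02))
c=np.array([P(*q,.104) for q in[(312,163),(415,178),(393,318),(293,305)]]);print(c.round(1),cv2.minAreaRect(c.astype(np.float32)))
print("board corners near",P(48,36,.006),P(656,37,.006),"lip",P(230,484,.016),P(636,484,.016))
print("cap",P(563,425,.074))
l=hsv(im,(15,20,150),(35,110,255));l[:,:230]=0;l[:,292:]=0;l[:215]=0;l[260:]=0
q=big(l)[0].reshape(-1,2);q=q[(q[:,1]<255)&(q[:,1]>219)];w=onplane(m,q,.094)*1000
A=np.c_[2*w,np.ones(len(w))];s=np.linalg.lstsq(A,(w**2).sum(1),rcond=None)[0];print("lid",s[:2],np.sqrt(s[2]+s[0]**2+s[1]**2))
E
```

```text
spot case [482.7 252.2]
spot jar [541.2 186.9]
spot bottle [550.1 309.2]
bearing [543.7 247.9] edges y [540.09708397 222.95939653] [543.76966452 273.14392559]
[[462.5 243.5]
 [468.1 268.8]
 [504.1 261. ]
 [498.8 235.8]] ((483.3272399902344, 252.30770874023438), (25.901260375976562, 37.128089904785156), 77.9411392211914)
board corners near [433.41236145 159.66054205] [447.81121658 351.74956635] lip [586.32627966 203.74251317] [596.36965024 341.10187895]
cap [549.09193707 308.20558266]
lid [536.98559088 188.37817023] 28.028800702487665
```

Case top centre is at (483,252) with yaw −12°. I'll fetch the case first.

jog_arm --rows '[[[-0.0082, 0.0033, 0, 0.136], [0, 0, 0.03, 0], [0, 0, 0.03, 0], [0, 0, 0.03, 0], [0, 0, 0.03, 0], [0, 0, 0.03, 0], [0, 0, 0.03, 0], [0, 0, 0.02, 0], [0, 0, 0.007, 0], [0, 0, 0, 0]]]' --claw 0.8

```text
time_s: 4.78
tcp_pos: [0.4837, 0.2525, 0.1223]
ee_rot: [[-0.978, 0.209, -0.0], [0.209, 0.978, -0.0], [-0.0, -0.0, -1.0]]
wrist_force: [-0.3, -0.6, 0.1]
gripper_width: 0.802
gripper_force: 0.0
```

jog_arm --rows '[[[0, 0, 0, 0], [0, 0, 0, 0], [0, 0, 0, 0], [0, 0, 0, 0], [0, 0, 0, 0], [0, 0, 0, 0], [0, 0, 0, 0]]]' --claw 0

```text
time_s: 5.65
tcp_pos: [0.4836, 0.2524, 0.1223]
ee_rot: [[-0.978, 0.209, -0.0], [0.209, 0.978, -0.0], [0.0, -0.0, -1.0]]
wrist_force: [-0.9, 0.7, 1.4]
gripper_width: 0.315
gripper_force: 30.0
```

jog_arm --rows '[[[0, 0, -0.02, 0], [0, 0, -0.03, 0], [0, 0, -0.04, 0], [0, 0, -0.03, 0], [-0.0158, -0.0198, 0, 0], [-0.0218, -0.0269, 0, 0], [-0.0218, -0.0269, 0, 0], [-0.0218, -0.0269, 0, 0], [-0.0218, -0.0269, 0, 0], [-0.0218, -0.0269, 0, 0], [-0.0218, -0.0269, 0, 0], [-0.0168, -0.0199, 0, 0], [-0.0107, -0.0137, 0, 0], [0, 0, 0, -0.08], [0, 0, 0, -0.08], [0, 0, 0, -0.08], [0, 0, 0.04, 0], [0, 0, 0.04, 0], [0, 0, 0.03, 0], [0, 0, 0, 0]]]'

```text
time_s: 8.15
tcp_pos: [0.6072, 0.0058, 0.1295]
ee_rot: [[-1.0, -0.03, -0.007], [-0.03, 1.0, -0.001], [0.007, -0.001, -1.0]]
wrist_force: [-0.4, -0.1, -0.7]
gripper_width: 0.321
gripper_force: 30.0
```

```bash
python3 - <<'E'
from h import *
m=camera_model("top");im=capture("top")
cv2.imwrite("pics/t2.png",cv2.resize(im[190:300,140:400],None,fx=3,fy=3,interpolation=cv2.INTER_CUBIC)[:,:,::-1])
print(local([.609,.006,.1213]), sense()["gripper_width"])
E
```

```text
[-3.02374330e-04 -2.42129081e-05  1.03278468e-02] 0.3199095074686938
```

View pics/t2.png

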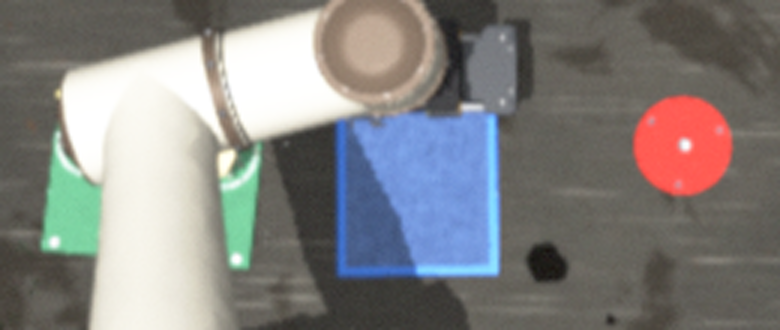

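The mat's near edge is at crop row 276, columns 338 to 499, and the gripper is over the far half as intended. Lowering and releasing.

jog_arm --rows '[[[0, 0, 0.006, 0], [0, 0, 0.005, 0], [0, 0, 0, 0], [0, 0, 0, 0]]]'

```text
time_s: 8.7
tcp_pos: [0.6091, 0.006, 0.1217]
ee_rot: [[-1.0, -0.03, 0.001], [-0.03, 1.0, 0.0], [-0.001, 0.0, -1.0]]
wrist_force: [0.0, -0.5, -1.8]
gripper_width: 0.322
gripper_force: 30.0
```

jog_arm --rows '[[[0, 0, 0, 0], [0, 0, 0, 0], [0, 0, 0, 0], [0, 0, 0, 0]]]' --claw 0.7

```text
time_s: 9.2
tcp_pos: [0.609, 0.006, 0.1213]
ee_rot: [[-1.0, -0.03, 0.0], [-0.03, 1.0, 0.0], [-0.0, 0.0, -1.0]]
wrist_force: [-0.3, -1.0, -0.2]
gripper_width: 0.656
gripper_force: 0.0
```

jog_arm --rows '[[[0, 0, -0.02, 0], [0, 0, -0.04, 0], [0, 0, -0.06, 0], [0, 0, -0.05, 0], [0, 0, 0, 0], [0, 0, 0, 0]]]' --claw 1

```text
time_s: 9.95
tcp_pos: [0.6084, 0.006, 0.2907]
ee_rot: [[-1.0, -0.029, -0.001], [-0.029, 1.0, 0.0], [0.001, 0.0, -1.0]]
wrist_force: [-0.3, -0.9, -0.6]
gripper_width: 0.997
gripper_force: 0.0
```

```bash
python3 - <<'E'
from h import *
s=sense();R=np.array(s["ee_rot"]);print(s["tcp_pos"],s["ee_rot"])
print(local([.540,.1874,.25]))
E
```

```text
[0.60844753 0.00597728 0.29074809] [[-9.99570394e-01 -2.92952959e-02 -9.01289269e-04]
 [-2.92957198e-02  9.99570682e-01  4.60799068e-04]
 [ 8.87403084e-04  4.87005024e-04 -9.99999488e-01]]
[0.06306705 0.18333018 0.04089336]
```

jog_arm --rows '[[[0.0091, 0.0261, 0, 0], [0.0091, 0.0261, 0, 0], [0.0091, 0.0261, 0, 0], [0.0091, 0.0261, 0, 0], [0.0091, 0.0261, 0, 0], [0.0091, 0.0261, 0, 0], [0.0091, 0.0261, 0, 0], [0, 0, 0.02, 0], [0, 0, 0.02, 0], [0, 0, 0.02, 0], [0, 0, 0, 0]]]'

```text
time_s: 11.32
tcp_pos: [0.5385, 0.1859, 0.228]
ee_rot: [[-1.0, -0.029, -0.006], [-0.029, 1.0, -0.004], [0.007, -0.004, -1.0]]
wrist_force: [-0.5, -0.1, -0.2]
gripper_width: 0.998
gripper_force: 0.0
```

```bash
python3 - <<'E'
from h import *
print(local([.540,.1874,.115]))
E
```

```text
[-0.00229149  0.00187359  0.11294358]
```

jog_arm --rows '[[[0, 0.0005, 0.02, 0], [0, 0, 0.025, 0], [0, 0, 0.025, 0], [0, 0, 0.02, 0], [0, 0, 0.016, 0], [0, 0, 0.01, 0], [0, 0, 0, 0], [0, 0, 0, 0]]]'

```text
time_s: 12.32
tcp_pos: [0.5403, 0.1875, 0.1159]
ee_rot: [[-1.0, -0.03, 0.001], [-0.03, 1.0, 0.001], [-0.001, 0.001, -1.0]]
wrist_force: [-0.0, -0.2, 0.6]
gripper_width: 0.997
gripper_force: 0.0
```

jog_arm --rows '[[[0, 0, 0, 0], [0, 0, 0, 0], [0, 0, 0, 0], [0, 0, 0, 0], [0, 0, 0, 0]]]' --claw 0

```text
time_s: 12.95
tcp_pos: [0.5398, 0.1868, 0.1155]
ee_rot: [[-1.0, -0.03, -0.0], [-0.03, 1.0, -0.001], [0.0, -0.001, -1.0]]
wrist_force: [-0.5, -2.3, 2.4]
gripper_width: 0.707
gripper_force: 30.0
```

```bash
python3 - <<'E'
from h import *
print(sense()["tcp_pos"],local([.465,.003,.235]))
E
```

```text
[0.5398393  0.18684194 0.11548915] [ 0.08029617 -0.18161257 -0.11937765]
```

jog_arm --rows '[[[0, 0, -0.015, 0], [0, 0, -0.025, 0], [0, 0, -0.025, 0], [0, 0, -0.015, 0], [0.0045, -0.0106, 0, 0], [0.0115, -0.026, 0, 0], [0.0115, -0.026, 0, 0], [0.0115, -0.026, 0, 0], [0.0115, -0.026, 0, 0], [0.0115, -0.026, 0, 0], [0.0115, -0.026, 0, 0], [0.0065, -0.015, 0, 0], [0, 0, 0, 0], [0, 0, 0.02, 0], [0, 0, 0.025, 0], [0, 0, 0.02, 0], [0, 0, 0.011, 0], [0, 0, 0.005, 0], [0, 0, 0, 0], [0, 0, 0, 0]]]'

```text
time_s: 15.45
tcp_pos: [0.4658, 0.0035, 0.1149]
ee_rot: [[-1.0, -0.03, 0.001], [-0.03, 1.0, 0.0], [-0.001, 0.0, -1.0]]
wrist_force: [0.8, 0.3, -2.9]
gripper_width: 0.707
gripper_force: 30.0
```

jog_arm --rows '[[[0, 0, 0, 0], [0, 0, 0, 0], [0, 0, 0, 0], [0, 0, 0, 0]]]' --claw 1

```text
time_s: 15.95
tcp_pos: [0.4654, 0.0033, 0.1145]
ee_rot: [[-1.0, -0.03, 0.001], [-0.03, 1.0, 0.0], [-0.001, 0.0, -1.0]]
wrist_force: [0.5, -0.5, 0.2]
gripper_width: 0.983
gripper_force: 0.0
```

jog_arm --rows '[[[0, 0, -0.02, 0], [0, 0, -0.04, 0], [0, 0, -0.05, 0], [0, 0, -0.05, 0], [0, 0, 0, 0], [0, 0, 0, 0]]]'

```text
time_s: 16.7
tcp_pos: [0.4647, 0.0032, 0.2737]
ee_rot: [[-1.0, -0.029, -0.001], [-0.029, 1.0, 0.0], [0.001, 0.0, -1.0]]
wrist_force: [-1.0, 0.4, -0.7]
gripper_width: 0.997
gripper_force: 0.0
```

```bash
python3 - <<'E'
from h import *
print(sense()["tcp_pos"],local([.549,.3085,.2]))
E
```

```text
[0.46468458 0.00323552 0.27373713] [-0.09328097  0.30264017  0.07375801]
```

jog_arm --rows '[[[-0.0093, 0.0303, 0, 0], [-0.0093, 0.0303, 0, 0], [-0.0093, 0.0303, 0, 0], [-0.0093, 0.0303, 0, 0], [-0.0093, 0.0303, 0, 0], [-0.0093, 0.0303, 0, 0], [-0.0093, 0.0303, 0, 0], [-0.0093, 0.0303, 0, 0], [-0.0093, 0.0303, 0, 0], [-0.0093, 0.0303, 0, 0], [0, 0, 0, 0], [0, 0, 0.03, 0], [0, 0, 0.03, 0], [0, 0, 0.03, 0], [0, 0, 0.03, 0], [0, 0, 0.025, 0], [0, 0, 0.02, 0], [0, 0, 0.01, 0], [0, 0, 0, 0], [0, 0, 0, 0]]]' --claw 0.8

```text
time_s: 19.2
tcp_pos: [0.5497, 0.3091, 0.1]
ee_rot: [[-1.0, -0.03, 0.001], [-0.03, 1.0, 0.001], [-0.001, 0.001, -1.0]]
wrist_force: [0.2, -0.4, 0.0]
gripper_width: 0.799
gripper_force: 0.0
```

jog_arm --rows '[[[0, 0, 0, 0], [0, 0, 0, 0], [0, 0, 0, 0], [0, 0, 0, 0], [0, 0, 0, 0], [0, 0, 0, 0]]]' --claw 0

```text
time_s: 19.95
tcp_pos: [0.5492, 0.3087, 0.0994]
ee_rot: [[-1.0, -0.03, -0.0], [-0.03, 1.0, -0.0], [0.0, -0.0, -1.0]]
wrist_force: [-0.4, -1.4, 2.0]
gripper_width: 0.417
gripper_force: 30.0
```

```bash
python3 - <<'E'
from h import *
print(sense()["tcp_pos"],local([.538,.005,.2]))
E
```

```text
[0.54924432 0.30872436 0.09937664] [ 0.02025055 -0.30329728 -0.10050204]
```

jog_arm --rows '[[[0, 0, -0.02, 0], [0, 0, -0.03, 0], [0, 0, -0.03, 0], [0, 0, -0.02, 0], [0.001, -0.0153, 0, 0], [0.002, -0.03, 0, 0], [0.002, -0.03, 0, 0], [0.002, -0.03, 0, 0], [0.002, -0.03, 0, 0], [0.002, -0.03, 0, 0], [0.002, -0.03, 0, 0], [0.002, -0.03, 0, 0], [0.002, -0.03, 0, 0], [0.002, -0.03, 0, 0], [0.001, -0.018, 0, 0], [0, 0, 0, 0], [0, 0, 0.025, 0], [0, 0, 0.03, 0], [0, 0, 0.025, 0], [0, 0, 0.012, 0]]]'

```text
time_s: 22.45
tcp_pos: [0.5376, 0.0057, 0.1056]
ee_rot: [[-1.0, -0.03, -0.002], [-0.03, 1.0, -0.001], [0.002, -0.0, -1.0]]
wrist_force: [-0.3, 0.1, -0.9]
gripper_width: 0.418
gripper_force: 30.0
```

jog_arm --rows '[[[0, 0, 0.005, 0], [0, 0, 0.004, 0], [0, 0, 0, 0], [0, 0, 0, 0]]]'

```text
time_s: 22.95
tcp_pos: [0.5386, 0.0053, 0.0989]
ee_rot: [[-1.0, -0.03, 0.001], [-0.03, 1.0, 0.0], [-0.001, 0.0, -1.0]]
wrist_force: [0.2, 1.5, -1.4]
gripper_width: 0.415
gripper_force: 30.0
```

jog_arm --rows '[[[0, 0, 0, 0], [0, 0, 0, 0], [0, 0, 0, 0], [0, 0, 0, 0]]]' --claw 0.8

```text
time_s: 23.45
tcp_pos: [0.5384, 0.0052, 0.0984]
ee_rot: [[-1.0, -0.03, 0.0], [-0.03, 1.0, 0.0], [-0.0, 0.0, -1.0]]
wrist_force: [0.5, -0.1, 0.9]
gripper_width: 0.759
gripper_force: 0.0
```

jog_arm --rows '[[[0, 0, -0.02, 0], [0, 0, -0.04, 0], [0, 0, -0.05, 0], [0, 0, -0.05, 0], [0, 0, -0.03, 0], [0, 0, 0, 0], [0, 0, 0, 0]]]'

```text
time_s: 24.32
tcp_pos: [0.5376, 0.0051, 0.2873]
ee_rot: [[-1.0, -0.029, -0.002], [-0.029, 1.0, 0.0], [0.002, 0.0, -1.0]]
wrist_force: [-1.0, -0.2, -0.6]
gripper_width: 0.802
gripper_force: 0.0
```

```bash
python3 - <<'E'
from h import *
print(sense()["tcp_pos"],local([.49,.249,.25]))
E
```

```text
[0.53763125 0.00512677 0.28731739] [0.04039332 0.24516038 0.0374198 ]
```

jog_arm --rows '[[[0.004, 0.0245, 0.003, 0], [0.004, 0.0245, 0.003, 0], [0.004, 0.0245, 0.004, 0], [0.004, 0.0245, 0.004, 0], [0.004, 0.0245, 0.004, 0], [0.004, 0.0245, 0.004, 0], [0.004, 0.0245, 0.004, 0], [0.004, 0.0245, 0.004, 0], [0.004, 0.0245, 0.004, 0], [0.004, 0.0245, 0.004, 0], [0, 0, 0, 0], [0, 0, 0, 0], [0, 0, 0, 0]]]'

```text
time_s: 25.95
tcp_pos: [0.4911, 0.2481, 0.25]
ee_rot: [[-1.0, -0.029, -0.001], [-0.029, 1.0, -0.0], [0.001, -0.0, -1.0]]
wrist_force: [-0.1, 0.1, 0.2]
gripper_width: 0.799
gripper_force: 0.0
```

```bash
python3 - <<'E'
from h import *
import pickle
m=camera_model("wrist");im=capture("wrist")
pickle.dump((m,im),open("w2.pkl","wb"));cv2.imwrite("pics/w2.png",im[:,:,::-1])
E
```

```text
(no output)
```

View pics/w2.png

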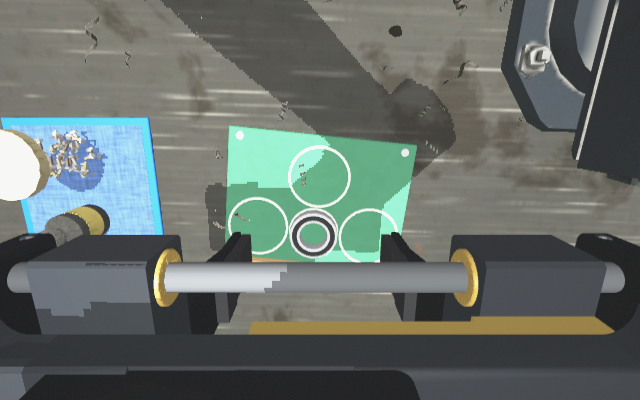

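The jar and bottle stand on the mat. The bearing is at (313,236), and the empty rings are at (319,177), (258,226) and (368,237).

```bash
python3 - <<'E'
from h import *
import pickle
m,im=pickle.load(open("w2.pkl","rb"))
g=cv2.cvtColor(im,cv2.COLOR_RGB2GRAY)
k=(g<90).astype(np.uint8);k[:205]=0;k[262:]=0;k[:,:285]=0;k[:,345:]=0
c=big(k)[0];print(cv2.boundingRect(c));w=onplane(m,c,.021)*1000;print("seal",cv2.minEnclosingCircle(w),cv2.fitEllipse(w))
for n,u,v in[("case",319.5,176.7),("jar",258.3,226),("bottle",368.5,237)]:print(n,ray(m,u,v,.006)*1000)
print(local([.544,.248,.08]))
E
```

```text
(292, 217, 43, 39)
seal ((543.9299926757812, 247.2039794921875), 22.216449737548828) ((544.1082153320312, 247.15565490722656), (42.582820892333984, 43.42649459838867), 5.46596097946167)
case [483.14600123 252.29235871   6.        ]
jar [539.91762392 186.98076014   6.        ]
bottle [549.1690685  308.69083326   6.        ]
[-0.05288721 -0.00161721  0.17013221]
```

jog_arm --rows '[[[-0.0265, -0.0005, 0.01, 0], [-0.0265, -0.0005, 0.01, 0], [0, 0, 0.03, 0], [0, 0, 0.03, 0], [0, 0, 0.03, 0], [0, 0, 0.025, 0], [0, 0, 0.02, 0], [0, 0, 0.012, 0], [0, 0, 0.006, 0], [0, 0, 0, 0], [0, 0, 0, 0]]]'

```text
time_s: 27.38
tcp_pos: [0.5445, 0.2497, 0.0781]
ee_rot: [[-1.0, -0.03, 0.001], [-0.03, 1.0, 0.001], [-0.001, 0.001, -1.0]]
wrist_force: [-0.6, 0.5, 0.6]
gripper_width: 0.799
gripper_force: 0.0
```

jog_arm --rows '[[[0, 0, 0, 0], [0, 0, 0, 0], [0, 0, 0, 0], [0, 0, 0, 0], [0, 0, 0, 0]]]' --claw 0

```text
time_s: 28.0
tcp_pos: [0.544, 0.2492, 0.0776]
ee_rot: [[-1.0, -0.03, -0.0], [-0.03, 1.0, -0.001], [0.0, -0.001, -1.0]]
wrist_force: [0.1, -2.3, 4.7]
gripper_width: 0.582
gripper_force: 30.0
```

jog_arm --rows '[[[0, 0, -0.02, 0], [0, 0, -0.03, 0], [0, 0, -0.03, 0], [0, 0, -0.03, 0], [0, 0, -0.03, 0], [0, 0, -0.03, 0], [0, 0, 0, 0]]]'

```text
time_s: 28.88
tcp_pos: [0.5448, 0.2504, 0.2491]
ee_rot: [[-1.0, -0.03, 0.004], [-0.03, 1.0, 0.004], [-0.004, 0.004, -1.0]]
wrist_force: [0.2, 0.5, -1.7]
gripper_width: 0.582
gripper_force: 30.0
```

```bash
python3 - <<'E'
from h import *
import pickle
m=camera_model("wrist");im=capture("wrist");t=capture("top")
pickle.dump((m,im),open("w3.pkl","wb"))
m=camera_model("top")
r=hsv(t,(0,120,80),(8,255,255))|hsv(t,(172,120,80),(180,255,255));r[:,:340]=0;r[:,395:]=0;r[:200]=0;r[280:]=0
print("stand",cv2.minEnclosingCircle(onplane(m,big(r)[0],.008)*1000))
s=sense();print(s["tcp_pos"],s["gripper_width"],local([.51,-.243,.247]))
cv2.imwrite("pics/t3.png",cv2.resize(t[190:300,140:400],None,fx=3,fy=3)[:,:,::-1])
E
```

```text
stand ((553.5098876953125, -244.0640411376953), 47.03972625732422)
[0.54335961 0.24943574 0.24583219] 0.5778985072794827 [ 0.04769553 -0.49125461 -0.00111061]
```

jog_arm --rows '[[[0.002, -0.02, 0, 0], [0.0034, -0.035, 0, 0], [0.0034, -0.035, 0, 0], [0.0034, -0.035, 0, 0], [0.0034, -0.035, 0, 0], [0.0034, -0.035, 0, 0], [0.0034, -0.035, 0, 0], [0.0034, -0.035, 0, 0], [0.0034, -0.035, 0, 0], [0.0034, -0.035, 0, 0], [0.0034, -0.035, 0, 0], [0.0034, -0.035, 0, 0], [0.0034, -0.035, 0, 0], [0.0034, -0.035, 0, 0], [0.002, -0.018, 0, 0], [0, 0, 0, 0], [0, 0, 0, 0], [0, 0, 0, 0]]]'

```text
time_s: 31.22
tcp_pos: [0.5105, -0.2439, 0.2472]
ee_rot: [[-1.0, -0.031, -0.0], [-0.031, 1.0, 0.0], [0.0, 0.0, -1.0]]
wrist_force: [-1.4, 0.4, -1.9]
gripper_width: 0.581
gripper_force: 30.0
```

```bash
python3 - <<'E'
from h import *
import pickle
m=camera_model("wrist");im=capture("wrist")
pickle.dump((m,im),open("w4.pkl","wb"));cv2.imwrite("pics/w4.png",im[:,:,::-1])
s=sense();print(s["tcp_pos"],s["gripper_width"])
r=hsv(im,(0,120,60),(8,255,255))|hsv(im,(172,120,60),(180,255,255));r[:120]=0
c=big(r)[0];print(cv2.boundingRect(c));print("stand",cv2.minEnclosingCircle(onplane(m,c,.008)*1000))
E
```

```text
[ 0.51059305 -0.24393767  0.24729151] 0.5803394654527073
(272, 182, 83, 47)
stand ((549.9281616210938, -244.8596954345703), 44.26263427734375)
```

View pics/w4.png

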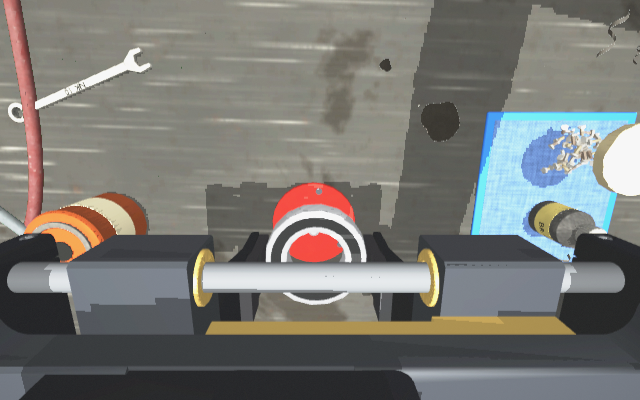

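The view shows the bearing held level, hiding most of the stand. The stand's near rim is visible from (272,205) up to the top at (313,182). I'll fit that arc with the known 45 mm radius.

```bash
python3 - <<'E'
from h import *
import pickle
from scipy.optimize import least_squares
m,im=pickle.load(open("w4.pkl","rb"))
r=hsv(im,(0,120,60),(8,255,255))|hsv(im,(172,120,60),(180,255,255));r[:120]=0
q=big(r)[0].reshape(-1,2);q=q[q[:,1]<203]
top=np.array([[u,q[q[:,0]==u][:,1].min()] for u in np.unique(q[:,0])]);w=onplane(m,top,.008)*1000
f=least_squares(lambda p:np.hypot(*(w-p).T)-45,[552,-244],loss="soft_l1");print(f.x,np.abs(f.fun).max())
T=[f.x[0]/1000,f.x[1]/1000,.247];print(local(T))
E
```

```text
[ 553.28151309 -244.43215671] 0.789217183917799
[-0.04265279 -0.00181333  0.00029297]
```

jog_arm --rows '[[[-0.0214, -0.001, 0, 0], [-0.0213, -0.0008, 0, 0], [0, 0, 0.02, 0], [0, 0, 0.03, 0], [0, 0, 0.03, 0], [0, 0, 0.03, 0], [0, 0, 0.02, 0], [0, 0, 0, 0], [0, 0, 0, 0]]]'

```text
time_s: 32.4
tcp_pos: [0.5541, -0.2452, 0.1183]
ee_rot: [[-1.0, -0.031, 0.002], [-0.031, 1.0, -0.001], [-0.002, -0.001, -1.0]]
wrist_force: [-0.2, -0.5, -0.9]
gripper_width: 0.585
gripper_force: 30.0
```

jog_arm --rows '[[[0, 0, 0.006, 0], [0, 0, 0.008, 0], [0, 0, 0.008, 0], [0, 0, 0.008, 0], [0, 0, 0.004, 0], [0, 0, 0.002, 0], [0, 0, 0, 0], [0, 0, 0, 0], [0, 0, 0, 0]]]'

```text
time_s: 33.52
tcp_pos: [0.5533, -0.2453, 0.0815]
ee_rot: [[-1.0, -0.03, 0.001], [-0.03, 1.0, -0.0], [-0.001, -0.0, -1.0]]
wrist_force: [-0.6, -0.3, -1.3]
gripper_width: 0.579
gripper_force: 30.0
```

jog_arm --rows '[[[0, 0, 0.001, 0], [0, 0, 0, 0], [0, 0, 0, 0]]]'

```text
time_s: 33.9
tcp_pos: [0.5532, -0.2453, 0.0802]
ee_rot: [[-1.0, -0.03, -0.0], [-0.03, 1.0, -0.0], [0.0, -0.0, -1.0]]
wrist_force: [-0.6, -0.4, -1.9]
gripper_width: 0.579
gripper_force: 30.0
```

jog_arm --rows '[[[0, 0, 0, 0], [0, 0, 0, 0], [0, 0, 0, 0], [0, 0, 0, 0]]]' --claw 0.8

```text
time_s: 34.4
tcp_pos: [0.5533, -0.2453, 0.0804]
ee_rot: [[-1.0, -0.03, 0.0], [-0.03, 1.0, -0.0], [-0.0, -0.0, -1.0]]
wrist_force: [-0.1, -0.0, -0.1]
gripper_width: 0.792
gripper_force: 0.0
```

jog_arm --rows '[[[0, 0, -0.02, 0], [0, 0, -0.04, 0], [0, 0, -0.04, 0], [0, 0, -0.04, 0], [0.03, 0, -0.03, 0], [0.02, 0, 0, 0], [0, 0, 0, 0], [0, 0, 0, 0]]]'

```text
time_s: 35.4
tcp_pos: [0.5036, -0.2468, 0.2501]
ee_rot: [[-1.0, -0.03, 0.0], [-0.03, 1.0, -0.0], [-0.0, -0.0, -1.0]]
wrist_force: [0.5, 1.0, 1.1]
gripper_width: 0.802
gripper_force: 0.0
```

```bash
python3 - <<'E'
from h import *
im=capture("wrist");s=capture("scene")
cv2.imwrite("pics/w5.png",np.vstack([im[120:270],cv2.resize(s[150:270,240:440],(640,384),interpolation=cv2.INTER_CUBIC)])[:,:,::-1])
print(sense()["tcp_pos"],local([.5384,.0052,.25]))
E
```

```text
[ 0.5038101  -0.24675767  0.24972311] [-0.04209557  0.25081284 -0.0002907 ]
```

View pics/w5.png

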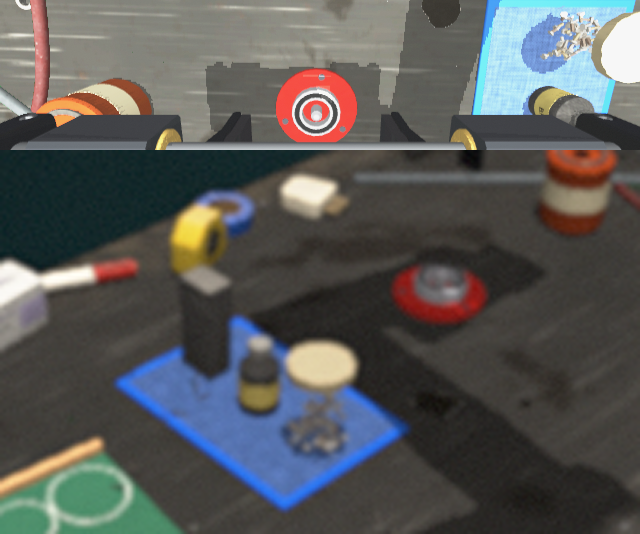

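The bearing sits flat and centred on the red stand at (317,113), and all three things stand upright on the mat. Returning them now, bottle first.

jog_arm --rows '[[[-0.0042, 0.0251, 0, 0], [-0.0042, 0.0251, 0, 0], [-0.0042, 0.0251, 0, 0], [-0.0042, 0.0251, 0, 0], [-0.0042, 0.0251, 0, 0], [-0.0042, 0.0251, 0, 0], [-0.0042, 0.0251, 0, 0], [-0.0042, 0.0251, 0, 0], [-0.0042, 0.0251, 0, 0], [-0.0042, 0.0249, 0, 0], [0, 0, 0, 0], [0, 0, 0.02, 0], [0, 0, 0.03, 0], [0, 0, 0.03, 0], [0, 0, 0.03, 0], [0, 0, 0.025, 0], [0, 0, 0.0115, 0], [0, 0, 0.005, 0], [0, 0, 0, 0], [0, 0, 0, 0]]]'

```text
time_s: 38.0
tcp_pos: [0.5383, 0.0053, 0.0996]
ee_rot: [[-1.0, -0.03, 0.002], [-0.03, 1.0, 0.0], [-0.002, 0.0, -1.0]]
wrist_force: [0.1, 0.3, -0.0]
gripper_width: 0.798
gripper_force: 0.0
```

jog_arm --rows '[[[0, 0, 0, 0], [0, 0, 0, 0], [0, 0, 0, 0], [0, 0, 0, 0], [0, 0, 0, 0], [0, 0, 0, 0]]]' --claw 0

```text
time_s: 38.75
tcp_pos: [0.5378, 0.0052, 0.0988]
ee_rot: [[-1.0, -0.03, 0.0], [-0.03, 1.0, 0.0], [-0.0, 0.0, -1.0]]
wrist_force: [-1.2, 0.1, 1.3]
gripper_width: 0.418
gripper_force: 30.0
```

```bash
python3 - <<'E'
from h import *
print(sense()["tcp_pos"],local([.5492,.3087,.2]))
E
```

```text
[0.53778779 0.00522864 0.09880385] [-0.02039536  0.30300626 -0.10117809]
```

jog_arm --rows '[[[0, 0, -0.02, 0], [0, 0, -0.03, 0], [0, 0, -0.03, 0], [0, 0, -0.02, 0], [-0.001, 0.015, 0, 0], [-0.002, 0.03, 0, 0], [-0.002, 0.03, 0, 0], [-0.002, 0.03, 0, 0], [-0.002, 0.03, 0, 0], [-0.002, 0.03, 0, 0], [-0.002, 0.03, 0, 0], [-0.002, 0.03, 0, 0], [-0.002, 0.03, 0, 0], [-0.002, 0.03, 0, 0], [-0.0014, 0.018, 0, 0], [0, 0, 0, 0], [0, 0, 0.025, 0], [0, 0, 0.03, 0], [0, 0, 0.025, 0], [0, 0, 0.01, 0]]]'

```text
time_s: 41.25
tcp_pos: [0.5484, 0.307, 0.1069]
ee_rot: [[-1.0, -0.028, -0.003], [-0.028, 1.0, -0.003], [0.003, -0.003, -1.0]]
wrist_force: [-0.1, -0.5, -0.9]
gripper_width: 0.411
gripper_force: 30.0
```

jog_arm --rows '[[[0, 0, 0.005, 0], [0, 0, 0.0025, 0], [0, 0, 0, 0], [0, 0, 0, 0]]]'

```text
time_s: 41.75
tcp_pos: [0.5494, 0.3089, 0.102]
ee_rot: [[-1.0, -0.03, 0.001], [-0.03, 1.0, 0.001], [-0.001, 0.001, -1.0]]
wrist_force: [-0.2, -0.2, -1.3]
gripper_width: 0.41
gripper_force: 30.0
```

jog_arm --rows '[[[0, 0, 0, 0], [0, 0, 0, 0], [0, 0, 0, 0], [0, 0, 0, 0]]]' --claw 0.8

```text
time_s: 42.25
tcp_pos: [0.5493, 0.3087, 0.1014]
ee_rot: [[-1.0, -0.03, 0.0], [-0.03, 1.0, 0.0], [-0.0, 0.0, -1.0]]
wrist_force: [-0.3, 0.0, 0.1]
gripper_width: 0.764
gripper_force: 0.0
```

jog_arm --rows '[[[0, 0, -0.02, 0], [0, 0, -0.04, 0], [0, 0, -0.05, 0], [0, 0, -0.05, 0], [0, 0, 0, 0], [0, 0, 0, 0]]]' --claw 1

```text
time_s: 43.0
tcp_pos: [0.5487, 0.3084, 0.2609]
ee_rot: [[-1.0, -0.029, -0.001], [-0.029, 1.0, 0.0], [0.001, 0.0, -1.0]]
wrist_force: [0.1, -0.5, -0.7]
gripper_width: 0.999
gripper_force: 0.0
```

```bash
python3 - <<'E'
from h import *
print(sense()["tcp_pos"],local([.4654,.0033,.1145]))
E
```

```text
[0.548742   0.30843491 0.26085212] [ 0.09213074 -0.3025718   0.14640486]
```

jog_arm --rows '[[[0.0092, -0.0303, 0, 0], [0.0092, -0.0303, 0, 0], [0.0092, -0.0303, 0, 0], [0.0092, -0.0303, 0, 0], [0.0092, -0.0303, 0, 0], [0.0092, -0.0303, 0, 0], [0.0092, -0.0303, 0, 0], [0.0092, -0.0303, 0, 0], [0.0092, -0.0303, 0, 0], [0.0092, -0.0303, 0, 0], [0, 0, 0, 0], [0, 0, 0, 0], [0, 0, 0.02, 0], [0, 0, 0.03, 0], [0, 0, 0.03, 0], [0, 0, 0.03, 0], [0, 0, 0.02, 0], [0, 0, 0.011, 0], [0, 0, 0.0055, 0], [0, 0, 0, 0]]]'

```text
time_s: 45.5
tcp_pos: [0.4665, 0.0033, 0.1148]
ee_rot: [[-1.0, -0.03, 0.0], [-0.03, 1.0, -0.0], [-0.0, -0.0, -1.0]]
wrist_force: [-0.1, -0.4, -0.1]
gripper_width: 1.005
gripper_force: 0.0
```

jog_arm --rows '[[[0, 0, 0, 0], [0, 0, 0, 0], [0, 0, 0, 0], [0, 0, 0, 0], [0, 0, 0, 0], [0, 0, 0, 0]]]' --claw 0

```text
time_s: 46.25
tcp_pos: [0.4664, 0.0032, 0.1151]
ee_rot: [[-1.0, -0.03, 0.001], [-0.03, 1.0, 0.0], [-0.001, 0.0, -1.0]]
wrist_force: [-2.0, 2.3, 4.9]
gripper_width: 0.707
gripper_force: 30.0
```

```bash
python3 - <<'E'
from h import *
print(sense()["tcp_pos"],local([.5398,.1872,.2]))
E
```

```text
[0.46642004 0.00319654 0.11508512] [-0.07886468  0.18176105 -0.08482755]
```

jog_arm --rows '[[[0, 0, -0.015, 0], [0, 0, -0.025, 0], [0, 0, -0.025, 0], [0, 0, -0.015, 0], [-0.0045, 0.0106, 0, 0], [-0.0115, 0.026, 0, 0], [-0.0115, 0.026, 0, 0], [-0.0115, 0.026, 0, 0], [-0.0115, 0.026, 0, 0], [-0.0115, 0.026, 0, 0], [-0.0115, 0.026, 0, 0], [-0.006, 0.0152, 0, 0], [0, 0, 0, 0], [0, 0, 0.02, 0], [0, 0, 0.025, 0], [0, 0, 0.02, 0], [0, 0, 0.008, 0], [0, 0, 0.0045, 0], [0, 0, 0, 0], [0, 0, 0, 0]]]'

```text
time_s: 48.75
tcp_pos: [0.5406, 0.1873, 0.118]
ee_rot: [[-1.0, -0.03, 0.001], [-0.03, 1.0, 0.001], [-0.001, 0.001, -1.0]]
wrist_force: [-0.1, -0.1, -4.3]
gripper_width: 0.706
gripper_force: 30.0
```

jog_arm --rows '[[[0, 0, 0, 0], [0, 0, 0, 0], [0, 0, 0, 0], [0, 0, 0, 0]]]' --claw 1

```text
time_s: 49.25
tcp_pos: [0.5404, 0.1872, 0.1175]
ee_rot: [[-1.0, -0.03, 0.001], [-0.03, 1.0, 0.0], [-0.001, 0.0, -1.0]]
wrist_force: [-0.7, -0.3, 0.3]
gripper_width: 0.985
gripper_force: 0.0
```

jog_arm --rows '[[[0, 0, -0.02, 0], [0, 0, -0.04, 0], [0, 0, -0.05, 0], [0, 0, -0.05, 0], [0, 0, 0, 0], [0, 0, 0, 0]]]'

```text
time_s: 50.0
tcp_pos: [0.5398, 0.187, 0.2769]
ee_rot: [[-1.0, -0.029, -0.001], [-0.029, 1.0, 0.0], [0.001, 0.0, -1.0]]
wrist_force: [0.0, -0.5, -0.0]
gripper_width: 1.001
gripper_force: 0.0
```

```bash
python3 - <<'E'
from h import *
print(sense()["tcp_pos"],local([.609,.006,.1213]))
E
```

```text
[0.53981132 0.18695591 0.27687955] [-0.06397268 -0.18293656  0.15549541]
```

jog_arm --rows '[[[-0.0089, -0.0261, 0, 0], [-0.0091, -0.0261, 0, 0], [-0.0091, -0.0261, 0, 0], [-0.0091, -0.0261, 0, 0], [-0.0091, -0.0261, 0, 0], [-0.0091, -0.0261, 0, 0], [-0.0091, -0.0261, 0, 0], [0, 0, 0, 0], [0, 0, 0, 0], [0, 0, 0.02, 0], [0, 0, 0.03, 0], [0, 0, 0.03, 0], [0, 0, 0.03, 0], [0, 0, 0.025, 0], [0, 0, 0.015, 0], [0, 0, 0.006, 0], [0, 0, 0, 0], [0, 0, 0, 0]]]' --claw 0.8

```text
time_s: 52.25
tcp_pos: [0.6097, 0.0065, 0.1223]
ee_rot: [[-1.0, -0.03, 0.002], [-0.03, 1.0, 0.0], [-0.002, 0.0, -1.0]]
wrist_force: [-0.3, 0.1, -0.3]
gripper_width: 0.798
gripper_force: 0.0
```

jog_arm --rows '[[[0, 0, 0, 0], [0, 0, 0, 0], [0, 0, 0, 0], [0, 0, 0, 0], [0, 0, 0, 0], [0, 0, 0, 0], [0, 0, 0, 0]]]' --claw 0

```text
time_s: 53.12
tcp_pos: [0.6092, 0.0064, 0.1212]
ee_rot: [[-1.0, -0.03, -0.0], [-0.03, 1.0, -0.0], [0.0, -0.0, -1.0]]
wrist_force: [0.1, -0.3, 1.2]
gripper_width: 0.321
gripper_force: 30.0
```

```bash
python3 - <<'E'
from h import *
print(sense()["tcp_pos"],local([.4836,.2524,.2]))
E
```

```text
[0.60916725 0.00636496 0.12121351] [ 0.11823167  0.24964357 -0.07878482]
```

jog_arm --rows '[[[0, 0, -0.02, 0], [0, 0, -0.03, 0], [0, 0, -0.04, 0], [0, 0, -0.03, 0], [0.0082, 0.0176, 0, 0], [0.013, 0.027, 0, 0], [0.013, 0.027, 0, 0], [0.013, 0.027, 0, 0], [0.013, 0.028, 0, 0], [0.013, 0.028, 0, 0], [0.013, 0.028, 0, 0], [0.013, 0.028, 0, 0], [0.012, 0.025, 0, 0], [0.007, 0.014, 0, 0], [0, 0, 0, 0.08], [0, 0, 0, 0.08], [0, 0, 0, 0.08], [0, 0, 0.03, 0], [0, 0, 0.04, 0], [0, 0, 0.03, 0]]]'

```text
time_s: 55.62
tcp_pos: [0.4826, 0.2516, 0.139]
ee_rot: [[-0.978, 0.21, -0.002], [0.21, 0.978, -0.002], [0.002, -0.002, -1.0]]
wrist_force: [-0.3, 0.3, -1.3]
gripper_width: 0.316
gripper_force: 30.0
```

jog_arm --rows '[[[0, 0, 0.01, 0], [0, 0, 0.005, 0], [0, 0, 0.0025, 0], [0, 0, 0, 0], [0, 0, 0, 0]]]'

```text
time_s: 56.25
tcp_pos: [0.4839, 0.2526, 0.1245]
ee_rot: [[-0.978, 0.209, 0.001], [0.209, 0.978, 0.001], [-0.001, 0.001, -1.0]]
wrist_force: [0.2, 0.5, -1.4]
gripper_width: 0.317
gripper_force: 30.0
```

jog_arm --rows '[[[0, 0, 0, 0], [0, 0, 0, 0], [0, 0, 0, 0], [0, 0, 0, 0]]]' --claw 0.7

```text
time_s: 56.75
tcp_pos: [0.4837, 0.2524, 0.1238]
ee_rot: [[-0.978, 0.209, 0.0], [0.209, 0.978, 0.0], [-0.0, 0.0, -1.0]]
wrist_force: [-0.4, 0.7, 0.3]
gripper_width: 0.661
gripper_force: 0.0
```

jog_arm --rows '[[[0, 0, -0.02, 0], [0, 0, -0.04, 0], [0, 0, -0.06, 0], [0, 0, -0.06, 0], [0.01, 0, -0.03, 0], [0, 0, 0, 0], [0, 0, 0, 0]]]'

```text
time_s: 57.62
tcp_pos: [0.4734, 0.2542, 0.3325]
ee_rot: [[-0.978, 0.209, -0.002], [0.209, 0.978, -0.001], [0.002, -0.001, -1.0]]
wrist_force: [0.2, -0.0, -0.5]
gripper_width: 0.699
gripper_force: 0.0
```

```bash
python3 - <<'E'
from h import *
im=capture("wrist");s=capture("scene");print(sense()["tcp_pos"],sense()["time_s"])
cv2.imwrite("pics/w6.png",np.vstack([im[90:280],cv2.resize(s[170:310,190:430],(640,373),interpolation=cv2.INTER_CUBIC)])[:,:,::-1])
E
```

```text
[0.47353914 0.25409837 0.33191769] 57.725
```

View pics/w6.png

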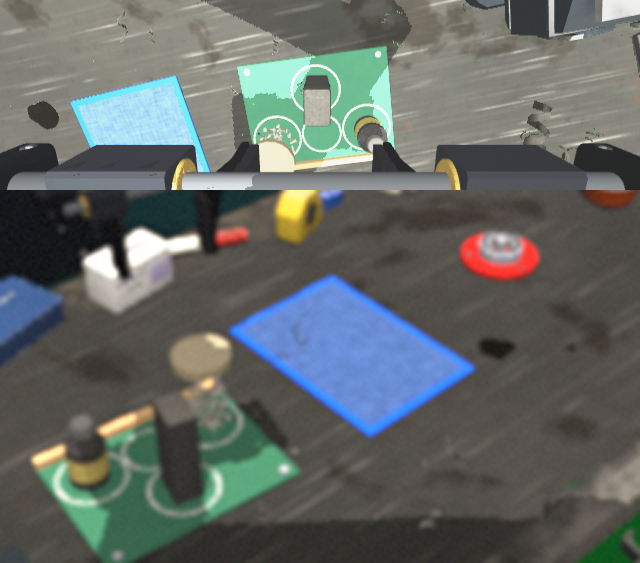

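All three things stand upright in their rings, with the case at (317,100), the jar at (277,150) and the bottle at (370,135). The bearing is still on the stand and the gripper is clear.

```bash
python3 -c "from station import *; print(finish_job())"
```

```text
the job is handed in; nothing more can be done
None
```

The bearing is on the spigot of the red stand, and the jar, case and bottle are back upright on their original spots; I handed the job in at about 58 s, but no verdict was returned.

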